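Fill a gift box from the chocolate dispenser

ROBOT

A 7-joint arm with a two-finger parallel gripper is mounted at the origin on a cart in front of the work surface, level with it; the furniture and walls round the work are solid. World frame = base frame: x ahead of the robot, y to its left, z up, the work surface at z = 0. Lengths are in m, angles in rad, forces in N, time in s.
With the tool pointing down it reaches from about 0.425 to 0.925 m from the base axis. Payload 6.8 kg.
Tool frame: the origin (TCP) lies at the very end of the fingers, on their centre line; the grasp point (between the pads) lies 19 mm behind it; z points along the fingers, y is the line along which they close (so a half turn about z gives the same grasp; the last joint's range is limited). The gripper opens to 85 mm and grips with 20 to 120 N. Pads are 22 mm wide; open, the fingers measure 114 mm over their backs; the gripper's body (76 mm by 85 mm) begins 54 mm behind the grasp point. The pads swing forward as they close: fully open they stand 13 mm farther back than shut.
Start: joints at [1.217, 0.477, 0.022, 1.555, -0.011, 1.109, -0.083], TCP at [0.164, -0.655, 0.231] pointing down, gripper open.
Joint ranges: [-2.96, 2.96], [-0.34, 2.1], [-1.41, 1.46], [0.24, 2.44], [-1.37, 4.51], [0.17, 1.92], [-2.96, 2.96]. Speed limits (rad/s): [2.39, 2.39, 3.14, 3.14, 3.14, 3.14, 3.14].

INTERFACE

Orientations are given as a unit quaternion [w, x, y, z].
In Python, from station import * gives the robot as it stands.
- The arm moves only by the tool jog_arm, never from a script. Its argument "moves" is one flat list of numbers, 7 for each row, row after row: the shift along the tool's x, y, z normalised to -1 to 1, where 1 is 20 mm, then the turn, a rotation vector about the tool's x, y, z normalised to -1 to 1, where 1 is 4 degrees, then the opening, from 0 (shut) to 1 (fully open). In form: [x, y, z, rx, ry, rz, claw, x, y, z, rx, ry, rz, claw, ...]. A call has exactly 8 rows; each row shifts and turns the commanded pose from where the row before left it, along the tool's axes as they then stand; what a row does not reach is not made up. A row lasts 1/12 s, in which the tool goes at most 41.7 mm and 7.16 degrees, less where a joint would pass 70% of its speed; a pose out of reach is approached as far as the arm can. A call with a number of a shift or a turn outside -1 to 1 is refused whole. A call with a gripper value outside its range is refused whole. The fingers move at their own pace and stop on an object; "grip_force" is the grip in N (left out, the last holds). Time passes only in rows, so rows that do not move let the fingers close, or fill a call up. It gives the time, the measured TCP pose, the force, the opening and the grip force at its end, in the units of the state.
- get_obs(): the state, without advancing time (a new reading comes with each control period).
- read_camera(name): name is "side" or "top" or "wrist"; returns a dict with "color" (480x640x3 uint8, blue, green, red), "fx", "fy", "cx", "cy" (pixels), "rvec" (rotation vector, rad) and "tvec" (3), from world to camera coordinates, as OpenCV has them. Camera axes: x right, y down, z forward; pixel columns grow to the right and rows downward; lengths in m; the calibration is good to about 2 mm. A picture is of the moment at which its call begins. There is no depth.
- hand_in(): hands the job in; it is judged then, once.
The state is a dict: "t": time; "q": joint angles; "joint_vel": joint speeds; "joint_torque": joint torques, N m; "eef_pos": TCP position; "tool_rot": TCP orientation; "contact_force": force on the tool from outside, world axes, zero at the start; "torque": the same for the moment, N m; "gripper_width": opening from 0.0 (shut) to 1.0 (fully open); "grasp_force": force on a finger pad.
Only numpy, scipy, OpenCV 4.12 (cv2) and the standard library are available. Lean on these libraries where they do the work, as an engineer would, in place of code of your own. Each camera call takes 0.05 s, during which the arm holds its last target. There are 200 camera calls.

TASK

Fill the gift box from the chocolate dispenser: first slide the jaw in until the box is clamped firmly between jaw and sprung stop under the outlet, then turn the dial on top clockwise past the first and second click to the third and hold it there against its return spring, so that all six chocolate balls drop into the box. Finish while still gripping the dial at the third click, with the box still clamped, and leave the other things on the counter where they are.

Things in the scene. Friction and masses are not known exactly. Their poses are not given: they have to be found in the camera images.
- dispenser: Fixed countertop dispenser of chocolate balls. Origin on the counter top (z = 0) straight below the dial axis; z up, +x to its wooden column (72 to 98 mm behind the axis, 176 mm tall), -y to the sprung stop, +y to the sliding jaw. Aluminium bed x +-71 mm, y -85 to +245 mm, top at z = 12 mm, with two guide rails to z = 26 mm, inner faces at x = +-60 mm.
- head (a point): Centre of the top of the round cream head plate, on the dial axis 174 mm above the counter. Head radius 60 mm; below the plate three clear tubes with two balls each, a steel shutter, and the outlet ring (underside at 74 mm). On it a housing of radius 33 mm up to 191 mm, then the dial. Marks on the plate: a bar for shut, then one, two, three pips for the clicks.
- jaw (a joint): Sliding jaw, m slid in (along the dispenser's -y, to the stop): 0 = fully out, starts at 0 to 0.035; face at dispenser y = 151 mm minus this. Stays where left (8 N friction). At 0.090 the box just touches the stop, whose spring then adds 2 N per mm until solid at 0.097. Clamped well at about 0.094 (8 N on the box, 16 N push on the handle).
- jaw_handle (a point): Grip point of the jaw: inside its upright dark fin with a brass band, 60 mm above the counter, 75 mm behind the jaw's face. The fin is 14 mm thick along the dispenser's x, 36 mm long along the slide (y), top at 77 mm; pinch it from above across the 14 mm. Axes as the dispenser's.
- stop_face (a point): Middle of the face of the sprung stop pad, 34 mm above the counter, 55 mm from the dial axis on the dispenser's -y side when free; the box pushes it back by up to 7 mm.
- dial (a joint): Dial angle, rad, clockwise from above: 0 = shut (its spring returns it there from anywhere when let go); clicks at 0.50, 0.85, 1.20, end stop at 1.32. Spring torque 0.13 N m at 0 to 0.28 N m at click three, detents add about +-0.07 N m. Gold balls drop at click one, red ones too at click two, teal ones too at click three (1.10 or more is there).
- dial_grip (a point): Grip point of the dial: on its vertical axis 217 mm above the counter, amid its dark bar grip, which is 14 mm thick, 52 mm long, from 199 to 231 mm above the counter, on a brass disc of radius 26 mm. It turns with the dial; at 0 its axes are the dispenser's and the bar's pointer end lies 217 degrees counterclockwise from +x.
- dial_pointer (a point): Pointer end of the dial's bar grip (brass stripe), 26 mm from the dial axis, 217 mm above the counter: the bar lies along the line from dial_grip to this point.
- gift_box: Open cream gift box, 116 x 116 mm, 46 mm tall, 3 mm walls and floor, gold band, loose on the bed between the guide rails (2 mm play each side). Origin: centre of its underside. It starts 20 to 45 mm from its place under the outlet, towards the jaw; clamped, its centre is within 2 mm or so of the dial axis.
- ball_a1: Chocolate ball in gold foil, 24 mm diameter, 12 g, loose in its clear tube (lower one). Origin: its centre.
- ball_a2: Chocolate ball in gold foil, 24 mm diameter, 12 g, loose in its clear tube (upper one). Origin: its centre.
- ball_b1: Chocolate ball in red foil, 24 mm diameter, 12 g, loose in its clear tube (lower one). Origin: its centre.
- ball_b2: Chocolate ball in red foil, 24 mm diameter, 12 g, loose in its clear tube (upper one). Origin: its centre.
- ball_c1: Chocolate ball in teal foil, 24 mm diameter, 12 g, loose in its clear tube (lower one). Origin: its centre.
- ball_c2: Chocolate ball in teal foil, 24 mm diameter, 12 g, loose in its clear tube (upper one). Origin: its centre.
- box_lid: Lid of the gift box, 121 x 121 x 20 mm, cream with a gold band, lying on the counter. Leave it. Origin: centre of its underside.
- ribbon_gold: Spool of gold ribbon lying flat near the lid, diameter 64, 26 mm high. Leave it. Origin: centre of its underside.
- ribbon_teal: Spool of teal ribbon lying flat near the lid, diameter 56, 20 mm high. Leave it. Origin: centre of its underside.
- praline_loose: One wrapped praline, 51 x 24 x 24 mm, lying on the counter. Leave it. Origin: centre of its underside.

How it is judged:
By the outcome, as a careful person would: the job done as asked, in the order asked, and still so for the second after the job is handed in, while the arm keeps its last pose, push and grip.
It also fails if it takes over 46 s, if anything falls off the work surface, if the arm or the gripper's body presses on something with over 40 N, if the wrist force passes 120 N, or if a joint passes its speed limit or range.

## Working session

There is one attempt and no reset: what is moved stays moved. The work goes in short steps, Python scripts to look and compute and a tool call to move; the robot and the scene stay as the last step left them, time stands still between calls to the robot, and variables do not carry over. Pictures are saved under pics/ and viewed, at most 10 in all, crops included, and the job is handed in when it is done.

Besides the shell and the picture viewer there is one more tool, called after ">>>" as name(argument=value, ...) on one line, values as JSON. jog_arm: Moves the arm, as the interface text tells. Scaled input: -1 to 1 covers 20 mm each way for a shift and 4 degrees each way for a turn. Its arguments: {"type":"object","properties":{"moves":{"type":"array"},"grip_force":{"type":"number"}},"required":["moves"]}

```bash
mkdir -p pics; ls; python3 - <<'E'
from station import *
import cv2
for n in("top","side"):
    c=read_camera(n); cv2.imwrite(f"pics/{n}0.png",c["color"]); print(n,c["fx"],c["fy"],c["cx"],c["cy"],c["rvec"],c["tvec"])
o=get_obs(); print(o)
E
```

```text
pics
top 605.4933440457501 605.4933440457501 318.50775537210944 234.9952479444552 [ 2.16387177 -2.20999901  0.07231076] [0.16482527 0.46174773 1.51436251]
side 531.9413548385767 531.9413548385767 321.71571849419826 236.51556424903848 [ 0.14401917 -2.59112877  1.68575928] [0.49376009 0.08201934 1.46854787]
{'t': 0.1, 'q': array([ 1.21688042,  0.47773993,  0.02233036,  1.55631641, -0.01148404,
        1.10931506, -0.0831033 ]), 'joint_vel': array([ 0.00030817, -0.00129426,  0.00140842, -0.00150784,  0.00012286,
        0.00156528, -0.00074047]), 'joint_torque': array([ 3.97396638e-03, -5.97766256e+01,  1.61397882e+00, -2.81955957e+01,
        1.28881339e-02,  5.04156982e-03, -2.61226347e-05]), 'eef_pos': array([ 0.16412603, -0.65420425,  0.2304229 ]), 'tool_rot': array([-8.08682126e-04,  9.92453829e-01,  1.22616131e-01, -1.64920478e-04]), 'contact_force': array([ 0.82621324, -0.52918358, -0.84981538]), 'torque': array([-0.02475268,  0.00630259,  0.01378671]), 'grasp_force': 0.0, 'gripper_width': 1.0010501494947324}
```

View pics/top0.png

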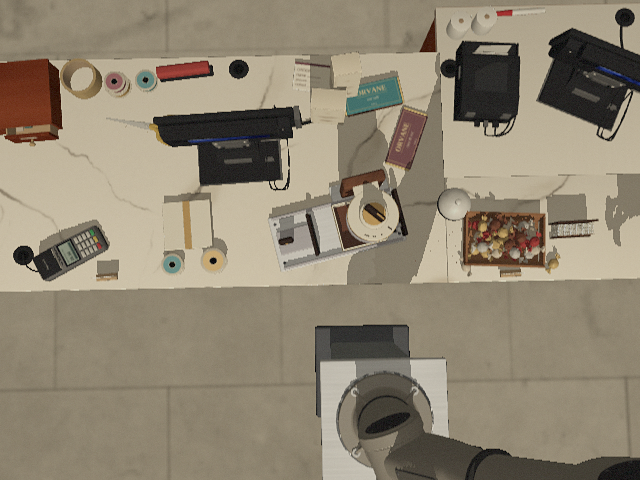

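View pics/side0.png

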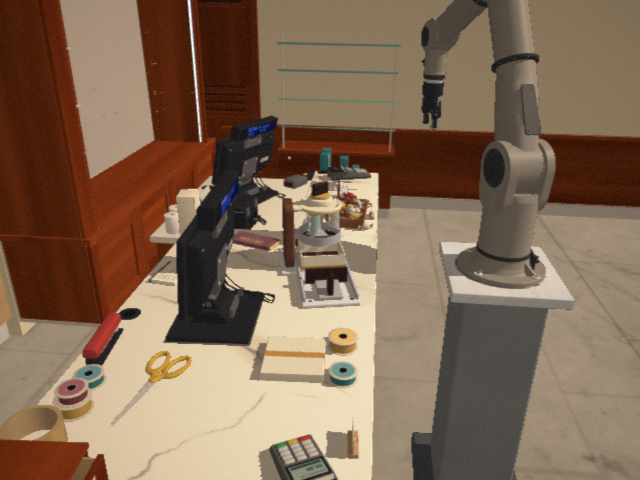

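The top view shows the dispenser, with its dial at about (374,213) and the jaw fin at about (288,240). The jaw side points to image left, which is world +y. I'll enlarge both.

```bash
python3 - <<'E'
import cv2
a=cv2.imread("pics/top0.png")[165:277,262:412]; cv2.imwrite("pics/t1.png",cv2.resize(a,(750,560),interpolation=cv2.INTER_CUBIC))
a=cv2.imread("pics/side0.png")[170:310,270:390]; cv2.imwrite("pics/s1.png",cv2.resize(a,(480,560),interpolation=cv2.INTER_CUBIC))
E
```

```text
(no output)
```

View pics/t1.png

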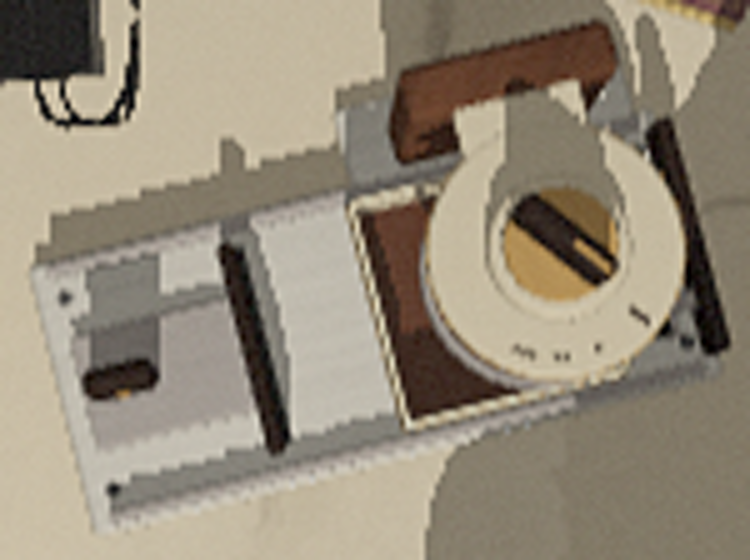

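View pics/s1.png

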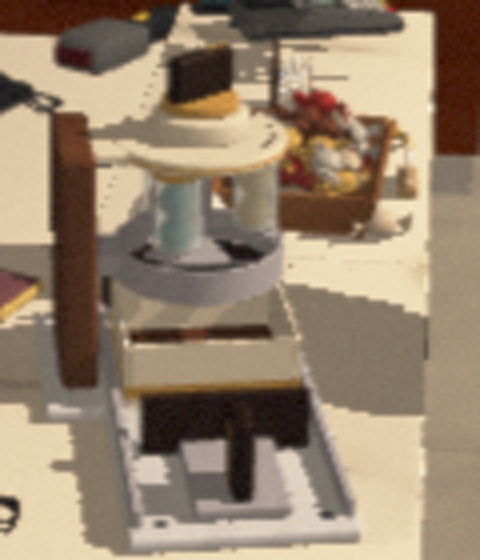

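The crop pixels are: head ring about (554,255), bar top from (517,203) to (612,277), fin top centre (121,378), and bed end corners (35,268) and (100,530). I'll fit x, y, yaw and jaw to these.

```bash
cat > h.py <<'E'
import numpy as np, cv2
from station import *
from scipy.optimize import least_squares
from scipy.spatial.transform import Rotation as R
K=lambda c:np.array([[c["fx"],0,c["cx"]],[0,c["fy"],c["cy"]],[0,0,1.]])
def proj(c,P): return cv2.projectPoints(np.array(P,float).reshape(-1,3),np.array(c["rvec"],float),np.array(c["tvec"],float),K(c),None)[0][:,0]
def disp(p,L): # dispenser->world
    L=np.array(L,float); r=R.from_euler('z',p[2]); return r.apply(L)+[p[0],p[1],0]
def tcp():
    o=get_obs(); q=o["tool_rot"]; return o,R.from_quat([q[1],q[2],q[3],q[0]])
E
python3 - <<'E'
from h import *
T=read_camera("top");S=read_camera("side")
def L(j): return [[0,0,.174],[0,.226-j,.077],[.071,.245,.012],[-.071,.245,.012],[0,0,.231]]
Lt=lambda u:[262+(u[0]+.5)/5-.5,165+(u[1]+.5)/5-.5]; Ls=lambda u:[270+(u[0]+.5)/4-.5,170+(u[1]+.5)/4-.5]
ut=np.array([Lt(u) for u in[(554,255),(121,378),(35,268),(100,530),(563,240)]])
us=np.array([Ls(u) for u in[(205,138),(240,400),(130,535),(357,526),(200,75)]])
def res(p,full=False):
    W=disp(p,L(p[3])); r=np.r_[proj(T,W)-ut,(proj(S,W)-us)*.5]; return r if full else r.ravel()
s=least_squares(res,[.6,0.,.2,.02],loss='soft_l1'); print(s.x,np.degrees(s.x[2])); print(res(s.x,True).round(2))
p=s.x;np.save("p.npy",p)
for z,uv in[(.217,0)]:
    print(disp(p,[[0,0,.217],[0,.226-p[3],.06]]))
print(disp(p,[.026*np.cos(np.radians(217)),.026*np.sin(np.radians(217)),.231]), proj(T,disp(p,[.026*np.cos(np.radians(217)),.026*np.sin(np.radians(217)),.231])))
W=disp(p,[[0,.151-p[3],.04],[.03,.151-p[3],.04]]);print((proj(T,W)-[262,165])*5)
E
```

```text
[0.49731384 0.03034225 0.22151829 0.01683716] 12.692063328460106
[[ 0.65 -0.58]
 [ 0.06 -0.54]
 [-1.66 -0.75]
 [-1.45  1.26]
 [ 1.17 -0.19]
 [ 0.04 -0.87]
 [ 0.56  0.77]
 [ 0.11  0.37]
 [ 1.46 -0.05]
 [ 0.78 -3.23]]
[[0.49731384 0.03034225 0.217     ]
 [0.45135845 0.23439419 0.06      ]]
[0.48049456 0.0105152  0.231     ] [[384.70328315 219.91678071]]
[[269.93708916 341.50899531]
 [255.48401433 283.17378971]]
```

```bash
cat >> h.py <<'E'
def yawrot(yaw_y): # tool down with tool y along world angle (deg)
    a=np.radians(yaw_y); y=[np.cos(a),np.sin(a),0]; z=[0,0,-1]; return R.from_matrix(np.c_[np.cross(y,z),y,z])
def plan(wps,claw=1,step=.02,pose=None):
    """wps: list of (pos, yaw_y deg or None=keep, nrows)"""
    o,r=tcp(); p=np.array(o["eef_pos"]) if pose is None else np.array(pose[0]); r=r if pose is None else pose[1]; rows=[]
    for tp,ty,n in wps:
        tr=r if ty is None else yawrot(ty)
        for k in range(n,0,-1):
            d=r.inv().apply(np.array(tp)-p)/k/.02; w=np.degrees((r.inv()*tr).as_rotvec())/k/4
            m=np.abs(d).max(); d=d/max(m,1); w=np.clip(w,-1,1); d=d.round(2);w=w.round(2)
            rows.append([*d,*w,claw]); p=p+r.apply(d*.02); r=r*R.from_rotvec(np.radians(4*w))
        print("end",p.round(4),"ty",np.degrees(np.arctan2(*r.as_matrix()[[1,0],1])).round(2))
    while len(rows)%8: rows.append([0]*6+[claw])
    for i in range(0,len(rows),8): print("[",", ".join(",".join(f"{v+0:g}" for v in q) for q in rows[i:i+8]),"]")
    return p,r
E
python3 - <<'E'
from h import *
plan([([.43,-.43,.32],-45,15),([.53,-.10,.33],-10,15),([.452,.234,.24],12.7,18)])
E
```

```text
end [ 0.4014 -0.4543  0.3104] ty -45.0
end [ 0.5067 -0.1642  0.3262] ty -10.0
end [0.457  0.1976 0.248 ] ty 12.68
[ 1,-0.49,-0.29,0,0,-0.52,1, 1,-0.45,-0.28,0,0,-0.51,1, 1,-0.4,-0.28,0,0,-0.52,1, 1,-0.36,-0.27,0,0,-0.51,1, 1,-0.32,-0.27,0,0,-0.52,1, 1,-0.28,-0.27,0,0,-0.51,1, 1,-0.24,-0.26,0,0,-0.52,1, 1,-0.21,-0.26,0,0,-0.51,1 ]
[ 1,-0.17,-0.26,0,0,-0.52,1, 1,-0.13,-0.26,0,0,-0.51,1, 1,-0.1,-0.26,0,0,-0.52,1, 1,-0.06,-0.26,0,0,-0.51,1, 1,-0.02,-0.25,0,0,-0.52,1, 1,0.01,-0.25,-0.01,0,-0.51,1, 1,0.05,-0.26,0,-0.01,-0.52,1, 1,-0.47,-0.06,0,0,-0.58,1 ]
[ 1,-0.42,-0.06,0,0,-0.58,1, 1,-0.37,-0.06,0,0,-0.58,1, 1,-0.33,-0.05,0,0,-0.58,1, 1,-0.28,-0.05,0,0,-0.58,1, 1,-0.24,-0.05,0,0,-0.58,1, 1,-0.2,-0.05,0,0,-0.59,1, 1,-0.15,-0.05,0,0,-0.58,1, 1,-0.11,-0.05,0,0,-0.59,1 ]
[ 1,-0.07,-0.05,0,0,-0.58,1, 1,-0.03,-0.05,0,0,-0.59,1, 1,0.01,-0.05,0,0,-0.58,1, 1,0.05,-0.05,0,0,-0.59,1, 1,0.09,-0.06,0,0,-0.58,1, 1,0.13,-0.05,-0.01,0,-0.59,1, 1,-0.32,0.23,0,0,-0.32,1, 1,-0.3,0.22,0,0,-0.31,1 ]
[ 1,-0.27,0.22,0,0,-0.32,1, 1,-0.25,0.22,0,0,-0.31,1, 1,-0.23,0.22,0,0,-0.32,1, 1,-0.2,0.22,0,0,-0.31,1, 1,-0.18,0.22,0,0,-0.32,1, 1,-0.16,0.22,0,0,-0.31,1, 1,-0.14,0.22,0,0,-0.32,1, 1,-0.11,0.21,0,0,-0.31,1 ]
[ 1,-0.09,0.21,0,0,-0.32,1, 1,-0.07,0.22,0,0,-0.31,1, 1,-0.05,0.21,0,0,-0.32,1, 1,-0.02,0.21,0,0,-0.31,1, 1,0,0.22,0,0,-0.32,1, 1,0.02,0.21,0,0,-0.31,1, 1,0.04,0.22,0,0,-0.32,1, 1,0.06,0.21,0,0,-0.31,1 ]
```

>>> jog_arm(moves=[1,-0.5,-0.3,0,0,-0.5,1,1,-0.45,-0.3,0,0,-0.5,1,1,-0.4,-0.3,0,0,-0.5,1,1,-0.35,-0.3,0,0,-0.5,1,1,-0.3,-0.3,0,0,-0.5,1,1,-0.3,-0.3,0,0,-0.5,1,1,-0.25,-0.3,0,0,-0.5,1,1,-0.2,-0.3,0,0,-0.5,1])

```text
t: 0.87
eef_pos: [0.2963, -0.5442, 0.2802]
tool_rot: [0.0, 0.965, 0.262, 0.0]
contact_force: [0.5, 0.3, 0.1]
gripper_width: 0.996
grasp_force: 0.0
```

>>> jog_arm(moves=[1,-0.2,-0.3,0,0,-0.5,1,1,-0.15,-0.3,0,0,-0.5,1,1,-0.1,-0.3,0,0,-0.5,1,1,-0.05,-0.3,0,0,-0.5,1,1,0,-0.25,0,0,-0.5,1,1,0,-0.25,0,0,-0.5,1,1,0,0,0,0,-0.5,1,1,-0.45,0,0,0,-0.6,1])

```text
t: 1.53
eef_pos: [0.4123, -0.4338, 0.3133]
tool_rot: [0.0, 0.918, 0.396, 0.0]
contact_force: [0.5, -0.1, -0.0]
gripper_width: 1.002
grasp_force: 0.0
```

>>> jog_arm(moves=[1,-0.4,-0.05,0,0,-0.6,1,1,-0.35,-0.05,0,0,-0.6,1,1,-0.35,-0.05,0,0,-0.6,1,1,-0.3,-0.05,0,0,-0.6,1,1,-0.25,-0.05,0,0,-0.6,1,1,-0.2,-0.05,0,0,-0.6,1,1,-0.15,-0.05,0,0,-0.6,1,1,-0.1,-0.05,0,0,-0.6,1])

```text
t: 2.2
eef_pos: [0.469, -0.2773, 0.3216]
tool_rot: [0.0, 0.839, 0.544, 0.0]
contact_force: [0.1, -0.1, 0.6]
gripper_width: 1.001
grasp_force: 0.0
```

```bash
python3 - <<'E'
from h import *
print(tcp()[0]["q"])
plan([([.53,-.06,.33],-10,10),([.451,.234,.25],12.7,14)])
E
```

```text
[ 0.7164011   0.20895448 -0.34849857  1.7346609   0.07590879  1.21091634
 -0.07226976]
end [ 0.5233 -0.0841  0.3291] ty -10.01
end [0.4594 0.1972 0.2592] ty 12.71
[ 1,-0.15,-0.04,0,0,-0.35,1, 1,-0.12,-0.04,0,0,-0.35,1, 1,-0.1,-0.04,0,0,-0.35,1, 1,-0.07,-0.04,0,0,-0.35,1, 1,-0.05,-0.04,0,0,-0.35,1, 1,-0.02,-0.04,0,0,-0.35,1, 1,0,-0.04,0,0,-0.36,1, 1,0.02,-0.03,0,0,-0.35,1 ]
[ 1,0.05,-0.04,0,0,-0.36,1, 1,0.08,-0.03,0,0,-0.35,1, 1,-0.42,0.26,0,0,-0.41,1, 1,-0.39,0.26,0,0,-0.41,1, 1,-0.35,0.26,0,0,-0.4,1, 1,-0.32,0.25,0,0,-0.41,1, 1,-0.29,0.25,0,0,-0.4,1, 1,-0.26,0.25,0,0,-0.41,1 ]
[ 1,-0.23,0.25,0,0,-0.4,1, 1,-0.2,0.25,0,0,-0.41,1, 1,-0.17,0.25,0,0,-0.4,1, 1,-0.15,0.24,0,0,-0.41,1, 1,-0.12,0.24,0,0,-0.4,1, 1,-0.09,0.24,0,0,-0.41,1, 1,-0.06,0.25,0,0,-0.4,1, 1,-0.03,0.24,0,0,-0.41,1 ]
```

>>> jog_arm(moves=[1,-0.15,-0.05,0,0,-0.35,1,1,-0.1,-0.05,0,0,-0.35,1,1,-0.1,-0.05,0,0,-0.35,1,1,-0.05,-0.05,0,0,-0.35,1,1,-0.05,-0.05,0,0,-0.35,1,1,0,-0.05,0,0,-0.35,1,1,0,0,0,0,-0.35,1,1,0,0,0,0,-0.35,1])

```text
t: 2.87
eef_pos: [0.5138, -0.1231, 0.3274]
tool_rot: [0.0, 0.783, 0.623, 0.0]
contact_force: [-0.1, -0.3, 0.4]
gripper_width: 0.996
grasp_force: 0.0
```

```bash
python3 - <<'E'
from h import *
c=read_camera("wrist"); cv2.imwrite("pics/w1.png",c["color"]); np.save("w1.npy",c,allow_pickle=True)
print(tcp()[0]["q"])
print(proj(c,disp(np.load("p.npy"),[[0,0,.231],[0,.21,.077]])))
plan([([.451,.234,.24],12.7,16)])
E
```

```text
[ 0.52983223  0.18877883 -0.48349733  1.75453517  0.09034654  1.21993023
 -0.19684104]
[[ 228.4176833   -20.48090716]
 [ 136.854771   -243.08811651]]
end [0.4561 0.2057 0.2471] ty 12.71
[ 1,-0.42,0.27,0,0,-0.39,1, 1,-0.39,0.26,0,0,-0.4,1, 1,-0.36,0.26,0,0,-0.39,1, 1,-0.33,0.26,0,0,-0.4,1, 1,-0.3,0.26,0,0,-0.39,1, 1,-0.27,0.26,0,0,-0.4,1, 1,-0.24,0.25,0,0,-0.39,1, 1,-0.21,0.25,0,0,-0.4,1 ]
[ 1,-0.18,0.25,0,0,-0.39,1, 1,-0.15,0.25,0,0,-0.4,1, 1,-0.12,0.25,0,-0.01,-0.39,1, 1,-0.1,0.25,0,0,-0.4,1, 1,-0.07,0.25,0,-0.01,-0.39,1, 1,-0.04,0.25,0.01,0,-0.4,1, 1,-0.01,0.24,0,-0.01,-0.39,1, 1,0.02,0.24,0.01,0,-0.4,1 ]
```

>>> jog_arm(moves=[1,-0.4,0.1,0,0,-0.4,1,1,-0.4,0.1,0,0,-0.4,1,1,-0.35,0.1,0,0,-0.4,1,1,-0.35,0.1,0,0,-0.4,1,1,-0.3,0.1,0,0,-0.4,1,1,-0.3,0,0,0,-0.4,1,1,-0.25,0,0,0,-0.4,1,1,-0.2,0,0,0,-0.4,1])

```text
t: 3.58
eef_pos: [0.4831, 0.0427, 0.3174]
tool_rot: [0.0, 0.708, 0.706, 0.0]
contact_force: [1.4, -0.0, 0.5]
gripper_width: 0.998
grasp_force: 0.0
```

```bash
python3 - <<'E'
from h import *
c=read_camera("wrist"); cv2.imwrite("pics/w2.png",c["color"]); np.save("w2.npy",c,allow_pickle=True)
print(tcp()[0]["q"])
print(proj(c,disp(np.load("p.npy"),[[0,0,.231],[0,.21,.077]])))
plan([([.451,.234,.22],12.7,10)])
E
```

```text
[ 0.35661407  0.13076038 -0.63196811  1.85024936  0.08135192  1.18562651
 -0.29726379]
[[348.05142493 266.98165312]
 [286.6415282  -28.05223939]]
end [0.451  0.2341 0.2201] ty 12.7
[ 0.93,-0.15,0.49,0,0,-0.31,1, 0.94,-0.13,0.49,0,0,-0.31,1, 0.94,-0.11,0.49,0,0,-0.31,1, 0.94,-0.09,0.49,0,0,-0.31,1, 0.94,-0.07,0.49,0,0,-0.31,1, 0.94,-0.05,0.49,0,-0.01,-0.31,1, 0.95,-0.04,0.49,0,0,-0.31,1, 0.95,-0.01,0.49,0,-0.01,-0.31,1 ]
[ 0.94,0,0.49,0.01,0,-0.31,1, 0.95,0.03,0.49,0,-0.01,-0.32,1, 0,0,0,0,0,0,1, 0,0,0,0,0,0,1, 0,0,0,0,0,0,1, 0,0,0,0,0,0,1, 0,0,0,0,0,0,1, 0,0,0,0,0,0,1 ]
```

View pics/w2.png

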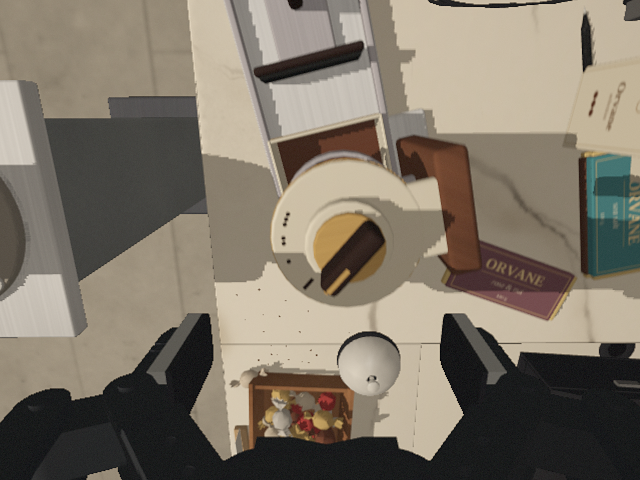

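The wrist view shows the head plate centre at about (348,231), the bar centre at about (353,257), and the jaw end of the fin at about (296,6). I'll refit with these points while moving over the fin.

>>> jog_arm(moves=[0.95,-0.15,0.3,0,0,-0.3,1,0.95,-0.15,0.3,0,0,-0.3,1,0.95,-0.1,0.4,0,0,-0.3,1,0.95,-0.1,0.5,0,0,-0.3,1,0.95,-0.05,0.5,0,0,-0.3,1,0.95,-0.05,0.5,0,0,-0.3,1,0.5,0,0.5,0,0,-0.3,1,0,0,0.5,0,0,-0.3,1])

```text
t: 4.3
eef_pos: [0.4646, 0.1669, 0.247]
tool_rot: [-0.0, 0.645, 0.764, 0.001]
contact_force: [-0.2, -0.1, 0.1]
gripper_width: 1.002
grasp_force: 0.0
```

```bash
python3 - <<'E'
from h import *
c=read_camera("wrist"); cv2.imwrite("pics/w3.png",c["color"]); np.save("w3.npy",c,allow_pickle=True)
p=np.load("p.npy")
print(tcp()[0]["q"], proj(c,disp(p,[[0,.226-p[3]+s,.077] for s in(-.018,0,.018)])))
E
```

```text
[ 0.1686979   0.23605104 -0.72717214  1.92588333  0.17954206  1.0475321
 -0.4678809 ] [[324.40300123 152.20063011]
 [323.08469939 128.13154133]
 [321.71785554 103.17618969]]
```

View pics/w3.png

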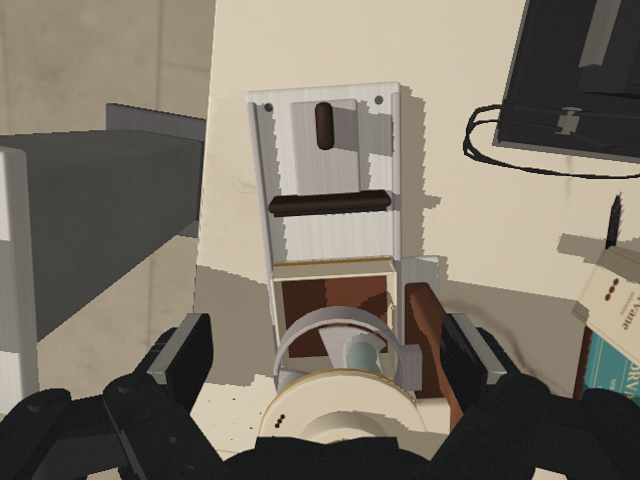

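The fin shows at about columns 315–334, rows 102–151. I'll zoom in with the predicted corners overlaid.

```bash
python3 - <<'E'
from h import *
c=np.load("w3.npy",allow_pickle=True).item(); p=np.load("p.npy")
im=c["color"][70:220,235:415]; im=cv2.resize(im,None,fx=4,fy=4,interpolation=cv2.INTER_CUBIC)
def q(L): return [tuple(((u-[235,70])*4+1.5).round().astype(int).tolist()) for u in proj(c,disp(p,L))]
for z,col in((.077,(0,255,0)),(.026,(255,0,255))):
    cv2.polylines(im,[np.array(q([[a,.226-p[3]+b,z] for a,b in((-.007,-.018),(.007,-.018),(.007,.018),(-.007,.018))]))],True,col,1)
cv2.polylines(im,[np.array(q([[.071,.15,.012],[.071,.245,.012],[-.071,.245,.012],[-.071,.15,.012]]))],False,(0,0,255),1)
cv2.imwrite("pics/w3c.png",im); print(c["rvec"],R.from_rotvec(np.ravel(c["rvec"])).as_matrix()[2])
E
```

```text
[-2.82566855 -0.23655817 -0.03571503] [ 0.0496318  -0.29794411 -0.95329219]
```

View pics/w3c.png

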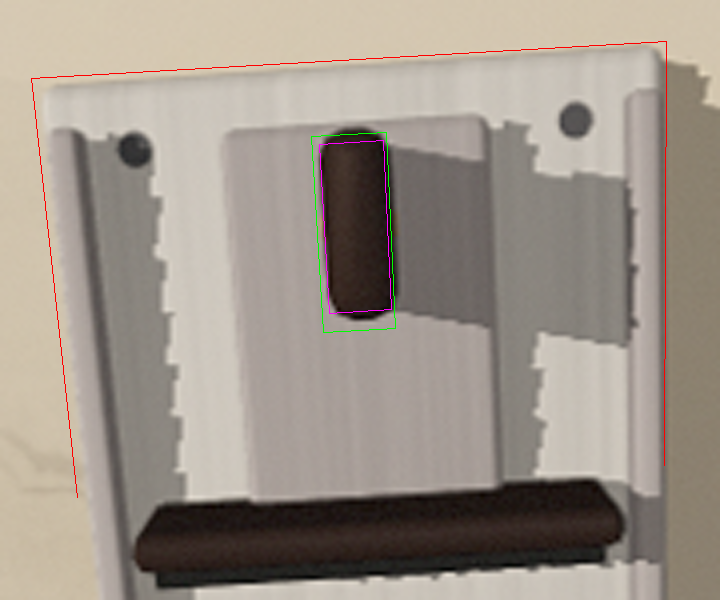

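```bash
python3 - <<'E'
from h import *
T=read_camera("top")
w3=np.load("w3.npy",allow_pickle=True).item();w2=np.load("w2.npy",allow_pickle=True).item()
f=lambda u:[235+(u[0]-1.5)/4,70+(u[1]-1.5)/4]
Lt=lambda u:[262+(u[0]+.5)/5-.5,165+(u[1]+.5)/5-.5]
obs=[(w3,lambda j:[0,.226-j,.077],f((356.5,224))),(w3,lambda j:[.071,.245,.012],f((665,48))),(w3,lambda j:[-.071,.245,.012],f((40,84))),
(w3,lambda j:[.071,.165,.012],f((664,400))),(w2,lambda j:[0,0,.174],(348,231)),(w2,lambda j:[0,0,.231],(353,256.5)),(w2,lambda j:[0,.208-j,.077],(296,7)),
(T,lambda j:[0,0,.174],Lt((554,255))),(T,lambda j:[0,.226-j,.077],Lt((121,378)))]
wt=[1,.7,.7,0,1,1,.3,1,1]
def res(p,full=0):
    r=np.array([(proj(c,disp(p,l(p[3])))[0]-u)*w for (c,l,u),w in zip(obs,wt)]); return r if full else r.ravel()
s=least_squares(res,np.load("p.npy"),loss='soft_l1');p=s.x;print(p,np.degrees(p[2]));print(res(p,1).round(2))
np.save("p.npy",p)
h=disp(p,[0,.226-p[3],.06]);print("handle",h,"dial",p[:2])
ty=np.degrees(p[2])
print(proj(w3,disp(p,[[.007,.226-p[3]-.018,.077],[.007,.226-p[3]+.018,.077]])))
plan([([h[0],h[1],.10],ty,9),([h[0],h[1],.044],ty,7)])
E
```

```text
[0.50023748 0.03640438 0.23804113 0.02061528] 13.638751895627218
[[ 0.26  0.45]
 [ 0.22 -6.73]
 [-1.89 -4.46]
 [ 0.   -0.  ]
 [ 0.1   0.99]
 [-0.09  1.32]
 [-0.89 -3.69]
 [-2.05 -1.8 ]
 [-0.6  -0.71]]
handle [0.45180788 0.23599761 0.06      ] dial [0.50023748 0.03640438]
[[334.70223891 149.53568421]
 [331.59744493 100.36341827]]
end [0.4518 0.236  0.0999] ty 13.65
end [0.4518 0.236  0.0439] ty 13.65
[ 0.41,0,0.81,-0.01,0,-0.12,1, 0.41,0,0.81,0,0,-0.12,1, 0.41,0.01,0.81,-0.01,0,-0.12,1, 0.41,0.01,0.81,0,0,-0.12,1, 0.41,0.01,0.81,-0.01,0,-0.12,1, 0.41,0.02,0.81,0,0,-0.12,1, 0.41,0.02,0.81,-0.01,0,-0.12,1, 0.41,0.02,0.8,0,0,-0.11,1 ]
[ 0.42,0.02,0.81,-0.01,0.01,-0.12,1, 0,0,0.4,0,0,0,1, 0,0,0.4,0,0,0,1, 0,0,0.4,0,0,0,1, 0,0,0.4,0,0,0,1, 0,0,0.4,0,0,0,1, 0,0,0.4,0,0,0,1, 0,0,0.4,0,0,0,1 ]
```

```bash
python3 - <<'E'
from h import *
T=read_camera("top")
w3=np.load("w3.npy",allow_pickle=True).item()
f=lambda u:[235+(u[0]-1.5)/4,70+(u[1]-1.5)/4]
Lt=lambda u:[262+(u[0]+.5)/5-.5,165+(u[1]+.5)/5-.5]
obs=[(w3,lambda j:[0,.226-j,.077],f((356.5,224))),(w3,lambda j:[.071,.245,.012],f((665,48))),(w3,lambda j:[-.071,.245,.012],f((40,84))),
(T,lambda j:[0,0,.174],Lt((554,255))),(T,lambda j:[0,.226-j,.077],Lt((121,378))),(T,lambda j:[0,0,.231],Lt((564,241)))]
def res(p,full=0):
    r=np.array([(proj(c,disp(p,l(p[3])))[0]-u) for (c,l,u) in obs]); return r if full else r.ravel()
s=least_squares(res,np.load("p.npy"));p=s.x;print(p,np.degrees(p[2]));print(res(p,1).round(2))
np.save("p.npy",p)
h=disp(p,[0,.226-p[3],.06]);print("handle",h,"dial",p[:2])
ty=np.degrees(p[2])
plan([([h[0],h[1],.10],ty,9),([h[0],h[1],.044],ty,7)])
E
```

```text
[0.49729893 0.02926736 0.21751418 0.01409758] 12.462644392662945
[[-0.01  0.15]
 [ 0.96 -0.25]
 [-1.41 -0.63]
 [ 1.13 -0.58]
 [-0.67 -0.61]
 [ 1.47 -0.39]]
handle [0.45156974 0.23617671 0.06      ] dial [0.49729893 0.02926736]
end [0.4515 0.2362 0.1   ] ty 12.48
end [0.4515 0.2362 0.044 ] ty 12.48
[ 0.42,-0.01,0.81,0,0,-0.09,1, 0.41,0,0.81,0,0,-0.09,1, 0.42,0,0.81,0,0,-0.09,1, 0.41,0,0.81,0,0,-0.09,1, 0.42,0,0.82,-0.01,0,-0.09,1, 0.41,0.01,0.81,0,0,-0.09,1, 0.42,0.01,0.82,-0.01,0,-0.09,1, 0.41,0.01,0.81,0,0,-0.09,1 ]
[ 0.42,0.01,0.82,-0.01,0.01,-0.09,1, 0,0,0.4,0,0,0,1, 0,0,0.4,0,0,0,1, 0,0,0.4,0,0,0,1, 0,0,0.4,0,0,0,1, 0,0,0.4,0,0,0,1, 0,0,0.4,0,0,0,1, 0,0,0.4,0,0,0,1 ]
```

>>> jog_arm(moves=[0.42,0,0.8,0,0,-0.1,1,0.42,0,0.8,0,0,-0.1,1,0.42,0,0.8,0,0,-0.1,0.8,0.42,0,0.8,0,0,-0.1,0.6,0.42,0,0.8,0,0,-0.1,0.6,0.42,0,0.8,0,0,-0.1,0.6,0.42,0,0.8,0,0,-0.1,0.6,0.42,0.05,0.8,0,0,-0.1,0.6])

```text
t: 5.12
eef_pos: [0.4548, 0.2291, 0.119]
tool_rot: [0.001, 0.627, 0.779, 0.0]
contact_force: [-0.1, -0.5, 0.5]
gripper_width: 0.6
grasp_force: 0.0
```

>>> jog_arm(moves=[0.4,0.05,0.8,0,0,-0.1,0.6,0,0,0.4,0,0,0,0.6,0,0,0.4,0,0,0,0.6,0,0,0.4,0,0,0,0.6,0,0,0.4,0,0,0,0.6,0,0,0.4,0,0,0,0.6,0,0,0.4,0,0,0,0.6,0,0,0.4,0,0,0,0.6])

```text
t: 5.78
eef_pos: [0.4532, 0.2379, 0.0468]
tool_rot: [0.0, 0.624, 0.782, 0.0]
contact_force: [-0.1, -0.1, -0.6]
gripper_width: 0.598
grasp_force: 0.0
```

```bash
python3 - <<'E'
from h import *
o,r=tcp(); p=np.load("p.npy"); print(o["eef_pos"],r.as_matrix().round(3),o["q"])
h=disp(p,[0,.226-p[3],.044]); print("tool err", r.inv().apply(h-o["eef_pos"]))
E
```

```text
[0.45324821 0.23792849 0.04677587] [[-0.222  0.975  0.   ]
 [ 0.975  0.222 -0.   ]
 [-0.     0.    -1.   ]] [-0.11663695  0.55038767 -0.60977557  2.05074383  0.49325471  0.68566157
 -0.82351194]
tool err [-0.00133413 -0.00202739  0.00277511]
```

>>> jog_arm(moves=[0,-0.1,0.1,0,0,0,0.1,0,0,0,0,0,0,0,0,0,0,0,0,0,0,0,0,0,0,0,0,0,0,0,0,0,0,0,0,0,0,0,0,0,0,0,-0.1,0,0,0,0,0,0,-0.2,0,0,0,0,0,0], grip_force=60)

```text
t: 6.45
eef_pos: [0.4519, 0.235, 0.0456]
tool_rot: [-0.001, 0.622, 0.783, 0.002]
contact_force: [-0.6, 7.8, -6.8]
gripper_width: 0.158
grasp_force: 59.1
```

```bash
cat > st.py <<'E'
from h import *
o,r=tcp(); p=np.load("p.npy")
L=R.from_euler('z',-p[2]).apply(o["eef_pos"]-[p[0],p[1],0]); F=R.from_euler('z',-p[2]).apply(o["contact_force"])
print("t",o["t"],"disp xyz",L.round(4),"jaw",(.226-L[1]).round(4),"F disp",F.round(1),"torque",o["torque"].round(2),"gw",round(o["gripper_width"],3),o["grasp_force"])
E
python3 st.py
```

```text
t 6.45 disp xyz [1.000e-04 2.107e-01 4.560e-02] jaw 0.0153 F disp [ 1.1  7.8 -6.8] torque [ 1.42  0.2  -0.02] gw 0.158 59.11253571510315
```

>>> jog_arm(moves=[-0.3,0,0,0,0,0,0,-0.4,0,0,0,0,0,0,-0.4,0,0,0,0,0,0,-0.4,0,0,0,0,0,0,-0.4,0,0,0,0,0,0,-0.4,0,0,0,0,0,0,-0.4,0,0,0,0,0,0,-0.3,0,0,0,0,0,0])

```text
t: 7.12
eef_pos: [0.4657, 0.176, 0.0456]
tool_rot: [-0.001, 0.623, 0.783, 0.002]
contact_force: [-0.1, 9.0, -7.2]
gripper_width: 0.155
grasp_force: 59.3
```

```bash
python3 st.py
```

```text
t 7.1167 disp xyz [0.0008 0.1501 0.0456] jaw 0.0759 F disp [ 1.9  8.8 -7.2] torque [1.57 0.19 0.06] gw 0.155 59.25024211406708
```

>>> jog_arm(moves=[-0.1,0,0,0,0,0,0,-0.1,0,0,0,0,0,0,-0.1,0,0,0,0,0,0,-0.1,0,0,0,0,0,0,-0.05,0,0,0,0,0,0,-0.05,0,0,0,0,0,0,-0.05,0,0,0,0,0,0,-0.05,0,0,0,0,0,0])

```text
t: 7.78
eef_pos: [0.4683, 0.1649, 0.0456]
tool_rot: [-0.001, 0.622, 0.783, 0.002]
contact_force: [1.2, 9.4, -7.0]
gripper_width: 0.153
grasp_force: 59.2
```

```bash
python3 st.py
```

```text
t 7.7833 disp xyz [0.001  0.1387 0.0456] jaw 0.0873 F disp [ 3.2  8.9 -7. ] torque [ 1.51  0.17 -0.  ] gw 0.153 59.16966140270233
```

>>> jog_arm(moves=[-0.05,0,0,0,0,0,0,-0.05,0,0,0,0,0,0,0,0,0,0,0,0,0,0,0,0,0,0,0,0,0,0,0,0,0,0,0,0,0,0,0,0,0,0,0,0,0,0,0,0,0,0,0,0,0,0,0,0])

```text
t: 8.45
eef_pos: [0.4686, 0.1633, 0.0456]
tool_rot: [-0.001, 0.622, 0.783, 0.002]
contact_force: [0.2, 9.2, -7.0]
gripper_width: 0.153
grasp_force: 59.2
```

```bash
python3 st.py
```

```text
t 8.45 disp xyz [0.0009 0.137  0.0456] jaw 0.089 F disp [ 2.2  8.9 -7. ] torque [ 1.65  0.19 -0.02] gw 0.153 59.19554829597473
```

Friction is still steady at 8.9 N, so the box hasn't reached the spring yet. I'll advance about 1 mm per check.

>>> jog_arm(moves=[-0.05,0,0,0,0,0,0,-0.05,0,0,0,0,0,0,0,0,0,0,0,0,0,0,0,0,0,0,0,0,0,0,0,0,0,0,0,0,0,0,0,0,0,0,0,0,0,0,0,0,0,0,0,0,0,0,0,0])

```text
t: 9.12
eef_pos: [0.4689, 0.1623, 0.0456]
tool_rot: [-0.002, 0.622, 0.783, 0.003]
contact_force: [-0.7, 11.9, -7.2]
gripper_width: 0.156
grasp_force: 59.0
```

```bash
python3 st.py
```

```text
t 9.1167 disp xyz [0.0009 0.136  0.0456] jaw 0.09 F disp [ 1.9 11.7 -7.2] torque [ 1.98  0.28 -0.01] gw 0.156 59.048566818237305
```

>>> jog_arm(moves=[-0.05,0,0,0,0,0,0,-0.05,0,0,0,0,0,0,0,0,0,0,0,0,0,0,0,0,0,0,0,0,0,0,0,0,0,0,0,0,0,0,0,0,0,0,0,0,0,0,0,0,0,0,0,0,0,0,0,0])

```text
t: 9.78
eef_pos: [0.4691, 0.1612, 0.0456]
tool_rot: [-0.002, 0.622, 0.783, 0.003]
contact_force: [-0.7, 14.1, -8.3]
gripper_width: 0.153
grasp_force: 58.9
```

```bash
python3 st.py
```

```text
t 9.7833 disp xyz [0.001  0.1349 0.0456] jaw 0.0911 F disp [ 2.4 13.9 -8.3] torque [ 2.42  0.4  -0.06] gw 0.153 58.90146732330322
```

>>> jog_arm(moves=[-0.06,0,0,0,0,0,0,0,0,0,0,0,0,0,0,0,0,0,0,0,0,0,0,0,0,0,0,0,0,0,0,0,0,0,0,0,0,0,0,0,0,0,0,0,0,0,0,0,0,0,0,0,0,0,0,0])

```text
t: 10.45
eef_pos: [0.4693, 0.1606, 0.0456]
tool_rot: [-0.002, 0.622, 0.783, 0.003]
contact_force: [-1.2, 16.4, -8.7]
gripper_width: 0.153
grasp_force: 58.9
```

```bash
python3 st.py
```

```text
t 10.45 disp xyz [0.001  0.1343 0.0456] jaw 0.0917 F disp [ 2.3 16.3 -8.7] torque [ 2.68  0.44 -0.09] gw 0.153 58.860939145088196
```

>>> jog_arm(moves=[0.03,0,0,0,0,0,0,0,0,0,0,0,0,0.25,0,0,0,0,0,0,0.5,0,0,0,0,0,0,0.5,0,0,0,0,0,0,0.5,0,0,-0.3,0,0,0,0.5,0,0,-0.8,0,0,0,0.5,0,0,-1,0,0,0,0.5])

```text
t: 11.12
eef_pos: [0.469, 0.1545, 0.0872]
tool_rot: [-0.001, 0.623, 0.782, -0.001]
contact_force: [1.1, -0.3, -0.7]
gripper_width: 0.501
grasp_force: 0.0
```

```bash
python3 st.py; python3 - <<'E'
from h import *
o,r=tcp();x=o["eef_pos"];p=np.load("p.npy")
a=np.degrees(p[2])+217-360; print("bar dir",a)
plan([([x[0],x[1],.24],None,9),([.49,.03,.31],a+90,15)])
E
```

```text
t 11.1167 disp xyz [-0.0006  0.1284  0.0872] jaw 0.0976 F disp [ 1.  -0.5 -0.7] torque [ 0.   -0.01  0.02] gw 0.501 0.0
bar dir -130.53735560733705
end [0.469  0.1546 0.24  ] ty 12.86
end [0.49   0.03   0.3101] ty -40.54
[ 0,0,-0.85,0,0,0,1, 0,0,-0.85,0,0,0,1, 0,0,-0.85,0,0,0,1, 0,0,-0.85,0,0,0,1, 0,0,-0.85,0,0,0,1, 0,-0.01,-0.85,0,0,0,1, 0,0,-0.85,0,0,0,1, 0,-0.01,-0.84,0,0,0,1 ]
[ 0,0,-0.85,0,0,0,1, -0.42,-0.02,-0.23,0,0,0.89,1, -0.42,0,-0.23,0,0,0.89,1, -0.42,0.03,-0.23,0,0,0.89,1, -0.42,0.05,-0.23,0,0,0.89,1, -0.41,0.08,-0.23,0,0,0.89,1, -0.41,0.1,-0.23,0,0,0.89,1, -0.4,0.13,-0.24,0,0,0.89,1 ]
[ -0.39,0.16,-0.23,0,0,0.89,1, -0.38,0.18,-0.24,0,0,0.89,1, -0.37,0.2,-0.23,0,0,0.89,1, -0.36,0.22,-0.24,0,0.01,0.89,1, -0.34,0.25,-0.23,-0.01,0.01,0.89,1, -0.33,0.27,-0.24,-0.01,0,0.89,1, -0.31,0.29,-0.23,0,0.01,0.89,1, -0.29,0.3,-0.24,-0.01,0,0.89,1 ]
```

>>> jog_arm(moves=[0,0,-1,0,0,0,0.7,0,0,-1,0,0,0,1,0,0,-1,0,0,0,1,0,0,-1,0,0,0,1,0,0,-1,0,0,0,1,0,0,-1,0,0,0.2,1,0,0,-1,0,0,0.5,1,0,0,-1,0,0,0.9,1])

```text
t: 11.78
eef_pos: [0.4696, 0.1549, 0.2488]
tool_rot: [0.0, 0.667, 0.745, 0.0]
contact_force: [0.1, -0.5, 0.2]
gripper_width: 0.998
grasp_force: 0.0
```

>>> jog_arm(moves=[-0.4,0,-0.5,0,0,0.9,1,-0.4,0,-0.5,0,0,0.9,1,-0.4,0.05,-0.5,0,0,0.9,1,-0.4,0.05,-0.5,0,0,0.9,1,-0.4,0.1,-0.5,0,0,0.9,1,-0.4,0.1,-0.2,0,0,0.9,1,-0.4,0.1,0,0,0,0.9,1,-0.4,0.15,0,0,0,0.9,1])

```text
t: 12.45
eef_pos: [0.4737, 0.0896, 0.3022]
tool_rot: [0.0, 0.832, 0.556, 0.0]
contact_force: [0.2, 0.5, -0.2]
gripper_width: 1.005
grasp_force: 0.0
```

```bash
python3 st.py; python3 - <<'E'
from h import *
print(tcp()[0]["q"])
plan([([.485,.04,.32],-40.5,7)])
E
```

```text
t 12.45 disp xyz [-0.01    0.064   0.3022] jaw 0.162 F disp [ 0.3  0.5 -0.2] torque [-0.   -0.01 -0.  ] gw 1.005 0.0
[ 0.28166674  0.14123678 -0.65202393  1.87735638  0.09414891  1.15239776
 -0.79665178]
end [0.485 0.04  0.32 ] ty -40.51
[ -0.3,0.21,-0.13,0,0,0.64,1, -0.29,0.22,-0.13,0,0,0.64,1, -0.27,0.24,-0.13,0,0,0.64,1, -0.26,0.25,-0.12,0,0,0.64,1, -0.26,0.26,-0.13,0,0,0.65,1, -0.24,0.27,-0.12,0.01,0,0.64,1, -0.23,0.28,-0.13,0,-0.01,0.65,1, 0,0,0,0,0,0,1 ]
```

>>> jog_arm(moves=[-0.4,0.25,-0.1,0,0,0.8,1,-0.4,0.3,-0.1,0,0,0.8,1,-0.35,0.3,-0.1,0,0,0.8,1,-0.35,0.3,-0.1,0,0,0.8,1,-0.3,0.3,-0.1,0,0,0.8,1,-0.1,0.3,0,0,0,0.5,1,0,0,0,0,0,0,1,0,0,0,0,0,0,1])

```text
t: 13.12
eef_pos: [0.4856, 0.0392, 0.3114]
tool_rot: [-0.0, 0.907, 0.42, 0.0]
contact_force: [-1.0, -0.2, -0.3]
gripper_width: 0.997
grasp_force: 0.0
```

```bash
python3 - <<'E'
from h import *
o,r=tcp();print(o["eef_pos"],o["q"],o["joint_vel"].max())
c=read_camera("wrist"); np.save("w4.npy",c,allow_pickle=True); p=np.load("p.npy")
a=np.radians(217)
print("pred head,bar,pointer",proj(c,disp(p,[[0,0,.174],[0,0,.231],[.026*np.cos(a),.026*np.sin(a),.231]])))
cv2.imwrite("pics/w4.png",c["color"])
E
```

```text
[0.48555311 0.03918426 0.31138154] [ 0.32505595  0.13526717 -0.58191602  1.85688824  0.08030147  1.17260722
 -0.98674285] 0.005399316821181116
pred head,bar,pointer [[346.05212027 226.83099648]
 [350.5890152  252.31343453]
 [349.65463403 291.96275303]]
```

View pics/w4.png

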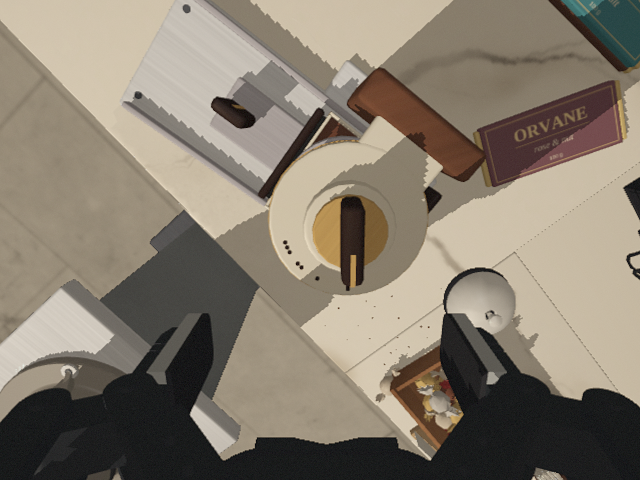

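The bar points straight down the image. Its top-face end is at about (352,287), against a prediction of (350,292). I'll check an enlarged overlay.

```bash
python3 - <<'E'
from h import *
c=np.load("w4.npy",allow_pickle=True).item(); p=np.load("p.npy").copy()
p[0]+=.003;p[1]+=.0015
im=cv2.resize(c["color"][130:305,260:440],None,fx=3.4,fy=3.4,interpolation=cv2.INTER_CUBIC)
def pl(L,col,closed=True):
    q=((proj(c,disp(p,L))-[260,130]+.5)*3.4-.5).round().astype(int); cv2.polylines(im,[q],closed,col,1)
t=np.linspace(0,2*np.pi,80)
for r,z,col in((.06,.174,(0,255,0)),(.033,.191,(255,0,0)),(.026,.199,(0,0,255))): pl([[r*np.cos(a),r*np.sin(a),z] for a in t],col)
Rb=R.from_euler('z',np.radians(217))
for z,col in((.231,(255,0,255)),): pl(Rb.apply([[a,b,z] for a,b in((-.026,-.007),(.026,-.007),(.026,.007),(-.026,.007))]),col)
cv2.imwrite("pics/w4c.png",im)
E
```

View pics/w4c.png

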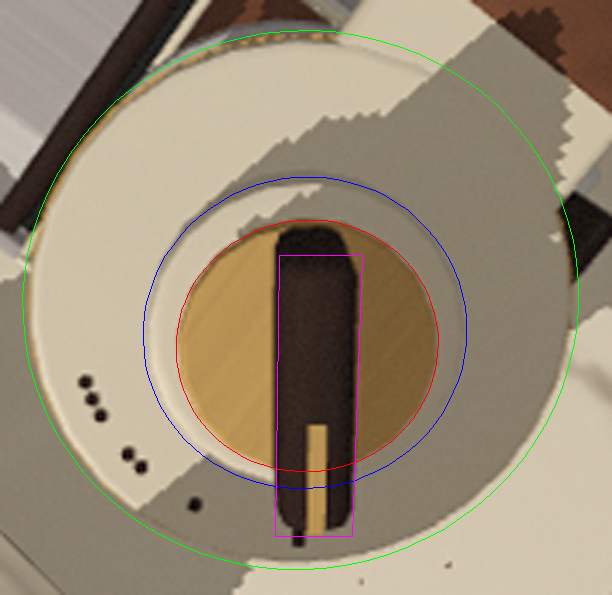

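```bash
python3 - <<'E'
from h import *
p=np.load("p.npy");p[0],p[1]=.5008,.0313;np.save("p.npy",p)
plan([([.5008,.0313,.245],None,5),([.5008,.0313,.204],None,6)])
E
```

```text
end [0.5009 0.0313 0.2449] ty -40.23
end [0.5009 0.0313 0.2039] ty -40.23
[ 0.04,0.17,0.66,0,0,0,1, 0.03,0.17,0.66,0,0,0,1, 0.04,0.17,0.67,0,0,0,1, 0.03,0.17,0.66,0,0,0,1, 0.04,0.18,0.67,0,0,0,1, 0,0,0.34,0,0,0,1, 0,0,0.34,0,0,0,1, 0,0,0.34,0,0,0,1 ]
[ 0,0,0.34,0,0,0,1, 0,0,0.34,0,0,0,1, 0,0,0.35,0,0,0,1, 0,0,0,0,0,0,1, 0,0,0,0,0,0,1, 0,0,0,0,0,0,1, 0,0,0,0,0,0,1, 0,0,0,0,0,0,1 ]
```

>>> jog_arm(moves=[0.05,0.17,0.65,0,0,0,0.6,0.05,0.17,0.65,0,0,0,0.6,0.03,0.17,0.65,0,0,0,0.6,0.03,0.17,0.65,0,0,0,0.6,0.03,0.18,0.65,0,0,0,0.6,0,0,0.35,0,0,0,0.6,0,0,0.35,0,0,0,0.6,0,0,0.35,0,0,0,0.6])

```text
t: 13.83
eef_pos: [0.5011, 0.0315, 0.2251]
tool_rot: [-0.0, 0.907, 0.421, 0.0]
contact_force: [-0.3, -0.0, 0.1]
gripper_width: 0.6
grasp_force: 0.0
```

>>> jog_arm(moves=[0,0,0.35,0,0,0,0.6,0,0,0.35,0,0,0,0.6,0,0,0.3,0,0,0,0.6,0,0,0,0,0,0,0.6,0,0,0,0,0,0,0.6,0,0,0,0,0,0,0.6,0,0,0,0,0,0,0.6,0,0,0,0,0,0,0.6])

```text
t: 14.5
eef_pos: [0.5015, 0.0309, 0.2057]
tool_rot: [0.0, 0.907, 0.42, 0.0]
contact_force: [0.7, -0.6, -0.4]
gripper_width: 0.598
grasp_force: 0.0
```

```bash
python3 - <<'E'
from h import *
o,r=tcp();p=np.load("p.npy");print(o["eef_pos"],o["contact_force"],o["q"],"err tool",r.inv().apply([p[0],p[1],.204]-o["eef_pos"]))
E
```

```text
[0.5014766  0.03094965 0.20569683] [ 0.6628328  -0.57462618 -0.42675721] [ 0.2955573   0.27215848 -0.5616531   1.95883644  0.17623917  0.95738817
 -1.05511289] err tool [-0.00017155 -0.0007436   0.00169629]
```

>>> jog_arm(moves=[0,0,0.05,0,0,0,0.2,0,0,0,0,0,0,0,0,0,0,0,0,0,0,0,0,0,0,0,0,0,0,0,0,0,0,0,0,0,0,0,0,0,0,0,0,0,0,0,0,0,0,0,0,0,0,0,0,0], grip_force=80)

```text
t: 15.17
eef_pos: [0.5003, 0.0317, 0.2045]
tool_rot: [-0.0, 0.907, 0.421, -0.001]
contact_force: [-4.3, 1.9, 3.6]
gripper_width: 0.149
grasp_force: 78.5
```

```bash
cat > s2.py <<'E'
from h import *
o,r=tcp();y=r.as_matrix()[:,1];print("pos",o["eef_pos"].round(4),"ty",np.degrees(np.arctan2(y[1],y[0])).round(2),"F",o["contact_force"].round(1),"M",o["torque"].round(2),"q",o["q"].round(2),"gw",round(o["gripper_width"],3))
E
python3 s2.py
```

```text
pos [0.5003 0.0317 0.2045] ty -40.26 F [-4.3  1.9  3.6] M [0.29 0.85 0.12] q [ 0.29  0.27 -0.56  1.96  0.18  0.96 -1.06] gw 0.149
```

>>> jog_arm(moves=[0,-0.06,0,0,0,0.4,0,0,0,0,0,0,0.8,0,0,0,0,0,0,0.8,0,0,0,0,0,0,0.8,0,0,0,0,0,0,0.8,0,0,0,0,0,0,0.8,0,0,0,0,0,0,0.8,0,0,0,0,0,0,0.8,0])

```text
t: 15.83
eef_pos: [0.5005, 0.0314, 0.2046]
tool_rot: [0.0, 0.975, 0.221, 0.0]
contact_force: [-0.1, -1.4, 2.3]
gripper_width: 0.147
grasp_force: 78.3
```

```bash
python3 s2.py
```

```text
pos [0.5005 0.0314 0.2046] ty -64.46 F [-0.1 -1.4  2.3] M [-0.21  0.13  0.19] q [ 0.24  0.26 -0.49  1.97  0.15  0.95 -1.46] gw 0.147
```

>>> jog_arm(moves=[0,0,0,0,0,0.8,0,0,0,0,0,0,0.8,0,0,0,0,0,0,0.8,0,0,0,0,0,0,0.8,0,0,0,0,0,0,0.8,0,0,0,0,0,0,0.8,0,0,0,0,0,0,0.8,0,0,0,0,0,0,0.8,0])

```text
t: 16.5
eef_pos: [0.5006, 0.031, 0.2046]
tool_rot: [0.001, 1.0, -0.001, 0.0]
contact_force: [-0.2, -1.7, 2.4]
gripper_width: 0.149
grasp_force: 78.2
```

```bash
python3 s2.py
```

```text
pos [0.5006 0.031  0.2046] ty -90.07 F [-0.2 -1.7  2.4] M [-0.41  0.07  0.33] q [ 0.17  0.25 -0.42  1.97  0.13  0.94 -1.88] gw 0.149
```

>>> jog_arm(moves=[0,0,0,0,0,0.8,0,0,0,0,0,0,0.8,0,0,0,0,0,0,0.8,0,0,0,0,0,0,0.8,0,0,0,0,0,0,0.8,0,0,0,0,0,0,0.6,0,0,0,0,0,0,0.3,0,0,0,0,0,0,0,0])

```text
t: 17.17
eef_pos: [0.5006, 0.0306, 0.2046]
tool_rot: [0.001, 0.985, -0.17, 0.0]
contact_force: [-0.6, -5.3, 3.3]
gripper_width: 0.15
grasp_force: 78.4
```

```bash
python3 s2.py
```

```text
pos [0.5006 0.0306 0.2046] ty -109.55 F [-0.6 -5.3  3.3] M [-0.94  0.06  0.34] q [ 0.13  0.25 -0.36  1.97  0.11  0.94 -2.2 ] gw 0.15
```

>>> jog_arm(moves=[0,0,0,0,0,0,0,0,0,0,0,0,0,0,0,0,0,0,0,0,0,0,0,0,0,0,0,0,0,0,0,0,0,0,0,0,0,0,0,0,0,0,0,0,0,0,0,0,0,0,0,0,0,0,0,0])

```text
t: 17.83
eef_pos: [0.5006, 0.0306, 0.2046]
tool_rot: [0.001, 0.986, -0.169, 0.0]
contact_force: [0.3, -6.0, 3.7]
gripper_width: 0.145
grasp_force: 78.5
```

>>> jog_arm(moves=[0,0,0,0,0,0,0,0,0,0,0,0,0,0,0,0,0,0,0,0,0,0,0,0,0,0,0,0,0,0,0,0,0,0,0,0,0,0,0,0,0,0,0,0,0,0,0,0,0,0,0,0,0,0,0,0])

```text
t: 18.5
eef_pos: [0.5006, 0.0307, 0.2046]
tool_rot: [0.001, 0.986, -0.169, 0.0]
contact_force: [0.0, -5.4, 4.4]
gripper_width: 0.145
grasp_force: 78.5
```

```bash
python3 s2.py; python3 - <<'E'
from h import *
s=read_camera("side")["color"];w=read_camera("wrist")["color"];t=read_camera("top")["color"]
a=cv2.resize(s[175:310,285:370],(370,590),interpolation=cv2.INTER_CUBIC)
b=cv2.resize(w[:,:],(400,300)); d=cv2.resize(t[165:277,262:412],(400,290),interpolation=cv2.INTER_CUBIC)
cv2.imwrite("pics/fin.png",np.hstack([a,np.vstack([b,d])]))
E
```

```text
pos [0.5006 0.0307 0.2046] ty -109.48 F [ 0.  -5.4  4.4] M [-1.12  0.1   0.23] q [ 0.13  0.25 -0.37  1.97  0.11  0.94 -2.2 ] gw 0.145
```

View pics/fin.png

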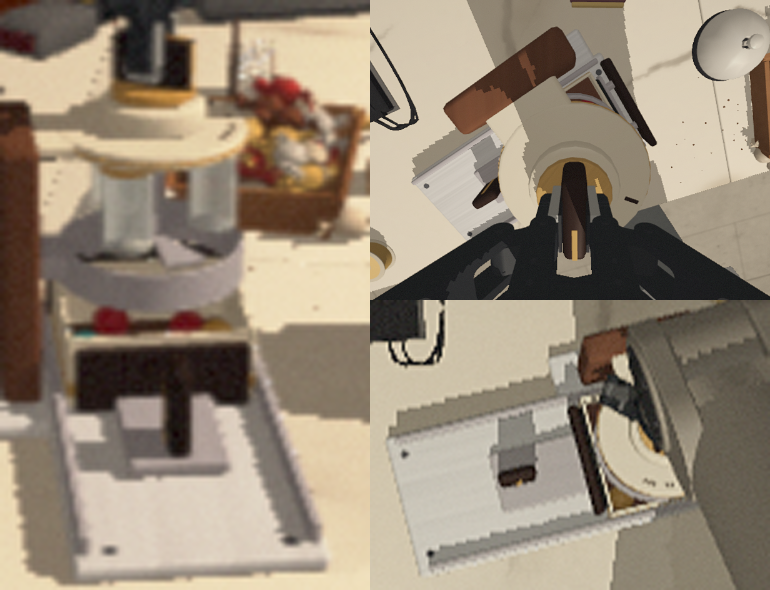

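The side view shows both visible tubes empty, with red, gold and teal balls in the box. The jaw is tight against the box, and the dial is held at about 1.21 rad.

```bash
python3 -c "
from station import *
print(hand_in())"
```

```text
the job is handed in; nothing more can be done
None
```

I handed the job in at 18.5 s: the box was clamped with about 16 N on the jaw handle, and the dial was still gripped at about 1.21 rad, the third click. The final pictures showed empty tubes and gold, red and teal balls in the box, but I couldn't count all six or re-measure the clamp after letting go of the jaw.

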